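# Hold the comparison box open for a goggle check

## Robot

A 6-joint arm with a two-finger parallel gripper is mounted at the origin on the work surface. World frame = base frame: x ahead of the robot, y to its left, z up, the work surface at z = 0. Lengths are in m, angles in rad, forces in N, time in s.
With the tool pointing down it reaches from about 0.375 to 0.825 m from the base axis. Payload 5.5 kg.
Tool frame: the origin (TCP) lies at the very end of the fingers, on their centre line; the grasp point (between the pads) lies 19 mm behind it; z points along the fingers, x is the direction in which the jaws open and shut, and the axes are right-handed (so a half turn about z gives the same grasp; the last joint's range is limited). The gripper opens to 85 mm and grips with 20 to 120 N. Pads are 22 mm wide; open, the fingers measure 114 mm over their backs; the gripper's body (76 mm by 85 mm) begins 54 mm behind the grasp point. The pads swing forward as they close: fully open they stand 13 mm farther back than shut.
Start: joints at [-1.273, 0.314, -0.047, 1.21, 0, 1.571], TCP at [0.176, -0.574, 0.231] pointing down, gripper open.
Joint ranges: [-2.67, 2.67], [-0.69, 1.73], [-1.03, 1.25], [-2.08, 2.16], [-1.42, 1.45], [-3.14, 3.14]. Speed limits (rad/s): [2.39, 2.39, 3.01, 3.14, 3.14, 3.14].

## Interface

Orientations are given as a rotation vector (axis times angle).
In Python, from plant import get_obs, snapshot, hand_in, trace, tip_of gives the robot as it stands.
- The arm moves only by the tool drive_tool, never from a script. Its argument "plan" is a list of rows, each an object of numbers: "dx", "dy", "dz": the shift along the tool's x, y, z scaled (see below); "wx", "wy", "wz": the turn, a rotation vector about the tool's x, y, z scaled (see below). A call has 1 to 20 rows; each row is the pose to reach, as a shift and turn from the pose commanded when the call began, along the tool's axes at that moment, turning the shorter way round; what a row does not reach only later rows make up. The controller multiplies each number of a shift by 0.25 m and each number of a turn by 180 degrees. A row lasts 1/12 s, in which the tool goes at most 41.7 mm and 7.16 degrees, less where a joint would pass 70% of its speed; a pose out of reach is approached as far as the arm can. A call with a number of a shift or a turn outside -1 to 1 is refused whole. A call with a gripper value outside its range is refused whole. "fingers" is the closure, from -1 (fully open) to 1 (shut), set as the call begins (left out, the last holds). The fingers move at their own pace and stop on an object; "grip_force" is the grip in N (left out, the last holds). Time passes only in rows, so rows that repeat a pose let the fingers close. It gives the time, the measured TCP pose, the force and the opening at its end, in the units of the state.
- get_obs(): the state, without advancing time (a new reading comes with each control period).
- snapshot(name): name is "side" or "top"; returns a dict with "img" (420x560x3 uint8, red, green, blue), "fovy" (degrees; the focal length in pixels is half the picture's height over the tangent of half this angle, whatever the lens; pixels are square), "cx", "cy" (the principal point, pixels), "pose" (4x4, takes a point from camera to world coordinates). Camera axes: x right, y down, z forward; pixel columns grow to the right and rows downward; lengths in m; the calibration is good to about 2 mm. A picture is of the moment at which its call begins. There is no depth.
- hand_in(): hands the job in, once; it reports no verdict.
Trained networks look in the newest picture that a camera, given by its name, has taken for a name from the list of things; names that differ only in an ending like _2 or _b are one class to them, and where a whole thing is asked for, a point or a joint stands for the part that bears it (a point fixed in the world has none). Each returns a list of dicts, best first, with "confidence" (0 to 1); they miss things now and then, are a little off and sometimes report something else, mostly with a low value. They report only what shows in the picture. A call takes as long as a camera call. They do not tell look-alikes from the thing itself.
- trace(camera, thing): "pixels" (420x560 bool, what is visible of it).
- tip_of(camera, thing): "at" ([x, y, z] in m, in world coordinates, good to about 4 mm: a listed point, or the origin of a listed thing).
The state is a dict: "time": time; "qpos": joint angles; "qvel": joint speeds; "tau": joint torques, N m; "eef_pos": TCP position; "ee_rot": TCP orientation; "wrist_force": force on the tool from outside, world axes, zero at the start; "torque": the same for the moment, N m; "width": opening from 0.0 (shut) to 1.0 (fully open).
Only numpy, scipy, OpenCV 4.12 (cv2) and the standard library are available. Lean on these libraries where they do the work, as an engineer would, in place of code of your own. Each camera call takes 0.05 s, during which the arm holds its last target.

## Task

Slide the round blue sample tray along the table, without lifting or tipping it, until it sits wholly on the round green spot. Then lift the spring-loaded lid of the grey comparison box (it has a black bar handle in front) until the lid is in line with the orange set arm at the box's side, and finish while still holding the lid still at that angle, so that the inspector can compare the sample with the reference goggles inside. Leave the set arm and the other things on the table as they are.

Things in the scene. Friction and masses are not known exactly. Their poses are not given: they have to be found in the camera images.
- tray: round blue sample tray with a small pair of goggles fixed on top, loose; 110 mm diameter, side 34 mm high (47 mm with the goggles), about 0.2 to 0.4 kg; too wide to grasp. Origin: centre of its underside, z up.
- mark: flat round green spot on the table, 160 mm diameter, nothing to bump into; fixed during a run. Origin: its centre on the table.
- tester: grey comparison box, fixed to the table, open-topped under its lid: 200 mm (its x) x 240 mm (its y), walls 100 mm high, lid top 112 mm above the table when shut. Origin: centre of its underside; its -x side is the front, with the handle, facing roughly to the robot. The lid is hinged along the far (+x) top edge; the set arm is at its -y side, 142 mm from the middle.
- lid (a joint): angle of the white lid (200 x 240 x 12 mm, blue stripe near its front edge): 0 shut, grows as the front edge swings up, stop at 1.25 rad. A spring hinge pulls it shut: lifting at the handle takes about 4 N when shut, rising to about 6 N at 0.75 rad; let go, it falls shut.
- handle (a point): black U-shaped bar handle on the lid's front edge. Point: middle of the round bar, 12 mm thick, along y, 98 mm free between its legs; 50 mm ahead of the lid's edge (44 mm free gap behind the bar), 250 mm from the hinge axis, 106 mm above the table when shut. Can be pinched from above, one finger before and one behind the bar, which turns between the fingers as the lid swings.
- lid_hinge (a point): point on the hinge axis at the middle of the lid's width, 106 mm above the table; axes of the lid (y along the hinge axis, -x along the lid towards its front edge).
- lid_front (a point): middle of the lid's front edge, 200 mm from the hinge axis; axes of the lid.
- set_arm (a joint): angle of the orange set arm, on the same hinge axis and measured like the lid's (0 level, grows upward); 0.40 to 0.75 at the start. When the lid's angle equals this value, lid and arm are in line. Stiff, stays where it is; leave it.
- set_arm_tip (a point): free front end of the orange set arm (a bar 200 x 10 x 12 mm), 200 mm from the hinge axis; -x runs along the arm from the hinge to this tip.
- tape_roll: roll of amber packing tape lying flat, 100 mm diameter, 48 mm high, loose, not needed: leave it. Origin: centre of its underside.
- scanner: black handheld scanner, 130 x 50 x 26 mm, loose, not needed: leave it. Origin: centre of its underside.
- cutter: white box cutter, 120 x 24 x 14 mm, loose, not needed: leave it. Origin: centre of its underside.
- goggle_pack: clear goggle pack on a green card, 120 x 180 x 55 mm, loose, not needed: leave it. Origin: centre of its underside.
- marker_pen: black and red marker pen, 120 x 14 x 14 mm, loose, not needed: leave it. Origin: centre of its underside.
- small_carton: small strapped carton, 120 x 90 x 70 mm, loose, not needed: leave it. Origin: centre of its underside.
There are look-alikes about, which are no part of the job. Leave any pink look-alike of the tray alone.

How it is judged:
On the way, in this order (a step that is already met when the one before it is completed fails the run):
1. the tray sits wholly on the green spot (horizontal distance between tray and mark below 0.025 m and height (world z) of tray below 0.008 m and linear speed of tray below 0.02 m/s), for 0.2 s.
2. the lid is held by the fingers in line with the orange set arm (angle between the x axis of lid_front and the x axis of set_arm_tip, either way round below 0.07 rad and velocity of joint lid between -0.1 and 0.1 rad/s and contact force between the fingers and lid above 2 N), for 0.2 s.
At the end, for the whole second after the job is handed in: The tray stands flat on the table with its centre within 25 mm of the green spot's centre; the lid is at rest within 0.07 rad (4 degrees) of the orange set arm, held there by the fingers on the lid or its handle (more than 2 N) (all of step 1 and all of step 2); the arm keeps its last pose, push and grip.
It fails at once if the tray is lifted more than 15 mm or tipped more than 0.3 rad (height (world z) of tray above 0.015 m or angle between tray's own z axis and vertical above 0.3 rad).
It fails at once if the orange set arm is moved by more than 10 mm at its tip (distance of set_arm_tip from where it was at the start of the episode above 0.01 m).
It fails at once if another thing on the table is moved by more than 30 mm (distance of any of tape_roll, scanner, cutter, goggle_pack, marker_pen, small_carton from where it was at the start of the episode above 0.03 m).
It also fails if it takes over 67 s, if anything falls off the work surface, if the arm or the gripper's body presses on something with over 40 N, if the wrist force passes 120 N, or if a joint passes its speed limit or range.

## Working session

There is one attempt and no reset: what is moved stays moved. The work goes in short steps, Python scripts to look and compute and a tool call to move; the robot and the scene stay as the last step left them, time stands still between calls to the robot, and variables do not carry over. Pictures are saved under pics/ and viewed, and the job is handed in when it is done.

Besides the shell and the picture viewer there is one more tool, called after "Request:" in YAML: its name, and indented under it one key for each argument. drive_tool: Moves the arm, as the interface text tells. Its arguments: {"type":"object","properties":{"plan":{"type":"array","items":{"type":"object","properties":{"dx":{"type":"number"},"dy":{"type":"number"},"dz":{"type":"number"},"wx":{"type":"number"},"wy":{"type":"number"},"wz":{"type":"number"}}}},"fingers":{"type":"number"},"grip_force":{"type":"number"}},"required":["plan"]}

```bash
ls; mkdir -p pics
python3 - <<'E'
from plant import *
import cv2
o=get_obs(); print(o)
for c in ("side","top"):
    s=snapshot(c); cv2.imwrite(f"pics/{c}0.png",s["img"][:,:,::-1]); print(c,s["fovy"],s["cx"],s["cy"],s["pose"].round(3).tolist())
    for t in ["tray","mark","tester","handle","lid_hinge","lid_front","set_arm_tip","tape_roll","scanner","cutter","goggle_pack","marker_pen","small_carton"]:
        print(t,[(round(d["confidence"],2),[round(float(v),3) for v in d["at"]]) for d in tip_of(c,t)])
print(get_obs()["time"])
E
```

```text
pics
{'time': 0.0, 'qpos': array([-1.27298689e+00,  3.14202499e-01, -4.81091518e-02,  1.21023717e+00,
        3.21327931e-05,  1.57081837e+00]), 'qvel': array([-0.00178467,  0.00126105,  0.00062738,  0.00044156,  0.00058337,
       -0.0007064 ]), 'tau': array([ 4.62961434e-04, -5.39595330e+01,  3.39744544e+01,  1.93314924e-02,
        3.48498907e-05, -1.06125003e-05]), 'eef_pos': array([ 0.17588664, -0.5730007 ,  0.23043552]), 'ee_rot': array([-2.52554179e+00,  1.86669021e+00,  2.18304279e-03]), 'wrist_force': array([0.94321786, 0.62642463, 0.70961707]), 'torque': array([-0.04093416, -0.02794251,  0.01330368]), 'width': 0.9987602769813883}
side 50.78274508687621 281.27534512048317 208.70043558714357 [[-0.955, -0.2, 0.219, 0.216], [-0.296, 0.609, -0.736, 1.11], [0.013, -0.768, -0.641, 1.036], [0.0, 0.0, 0.0, 1.0]]
tray [(0.8, [0.496, -0.302, -0.001]), (0.77, [0.598, -0.486, 0.0])]
mark [(0.95, [0.492, -0.176, 0.0]), (0.62, [0.543, 0.511, -0.001])]
tester [(0.95, [0.61, 0.151, -0.001])]
handle [(0.92, [0.46, 0.119, 0.105]), (0.37, [0.589, 0.004, 0.238])]
lid_hinge [(0.57, [0.704, 0.172
[... 555 characters left out ...]
08, 0.003], [0.008, -0.104, -0.995, 1.192], [0.0, 0.0, 0.0, 1.0]]
tray [(0.69, [0.593, -0.484, 0.0]), (0.66, [0.499, -0.302, -0.003]), (0.25, [0.759, -0.149, 0.001])]
mark [(0.87, [0.494, -0.178, -0.002])]
tester [(0.59, [0.61, 0.153, -0.002]), (0.32, [0.495, -0.178, 0.001])]
handle [(0.62, [0.463, 0.12, 0.106])]
lid_hinge [(0.75, [0.705, 0.168, 0.107])]
lid_front [(0.76, [0.511, 0.135, 0.111])]
set_arm_tip []
tape_roll [(0.58, [0.376, -0.018, -0.002])]
scanner [(0.55, [0.762, -0.146, -0.0]), (0.45, [0.587, 0.004, 0.242])]
cutter [(0.91, [0.337, -0.21, 0.0])]
goggle_pack [(0.56, [0.724, -0.329, 0.003])]
marker_pen [(0.64, [0.311, 0.313, 0.0])]
small_carton [(0.61, [0.54, 0.512, -0.001])]
1.4
```

View pics/side0.png

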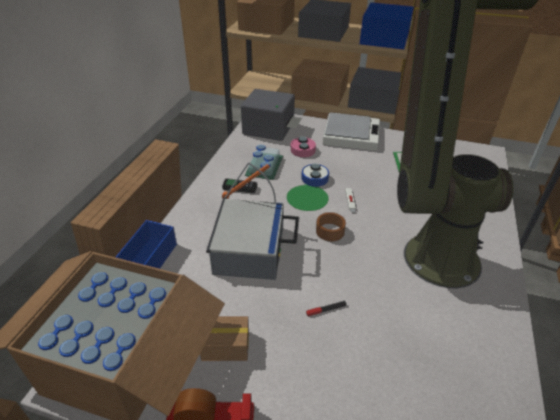

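View pics/top0.png

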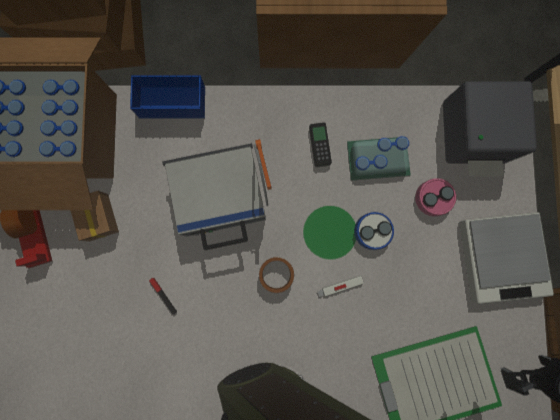

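The side picture shows the blue tray at (315,174), the pink one at (303,147), the green spot at (307,197) and the box at (250,235), with the orange arm raised. In the top picture the blue tray is at (374,231) and the mark at (330,232).

Things that could be taken for the tray in the top view are the blue-rimmed round one (374,231), the pink round one (436,198) and the blue bin (168,97). Things that could be taken for the mark are the green disc (330,232), the green clipboard (435,370) and the goggle card (378,158). I choose (374,231) and (330,232), and will check them in a crop.

```bash
cat > h.py <<'E'
from plant import *
import numpy as np, cv2
from scipy.spatial.transform import Rotation as R
np.set_printoptions(precision=4,suppress=True)
def down(yaw,tilt=0):
    """tool x horizontal at yaw, z down; tilt about world axis (-sin,cos) of yaw (body leans to +x dir)"""
    x=np.array([np.cos(yaw),np.sin(yaw),0]); z=np.array([0,0,-1.]); y=np.cross(z,x)
    M=np.column_stack([x,y,z]); 
    return R.from_rotvec(tilt*np.array([-np.sin(yaw),np.cos(yaw),0]))*R.from_matrix(M)
def step(p,r,p0=None,r0=None):
    o=get_obs()
    p0=o["eef_pos"] if p0 is None else np.array(p0); r0=R.from_rotvec(o["ee_rot"]) if r0 is None else r0
    return (r0.inv().apply(np.array(p)-p0)/0.25).round(4),((r0.inv()*r).as_rotvec()/np.pi).round(4)
E
python3 - <<'E'
from h import *
i=cv2.imread("pics/top0.png"); cv2.imwrite("pics/crop0.png",cv2.resize(i[170:290,280:480],None,fx=4,fy=4,interpolation=cv2.INTER_CUBIC))
o=get_obs();print(R.from_rotvec(o["ee_rot"]).as_matrix(),o["eef_pos"])
for yaw in (0,np.pi): print(yaw, step([0.497,-0.405,0.15],down(yaw)))
E
```

```text
[[ 0.2934 -0.956  -0.    ]
 [-0.956  -0.2934 -0.    ]
 [ 0.      0.     -1.    ]] [ 0.176  -0.5736  0.2313]
0 (array([-0.2681, -1.4253,  0.3251]), array([ 0.    ,  0.    , -0.4052]))
3.141592653589793 (array([-0.2681, -1.4253,  0.3251]), array([ 0.    , -0.    ,  0.5948]))
```

View pics/crop0.png

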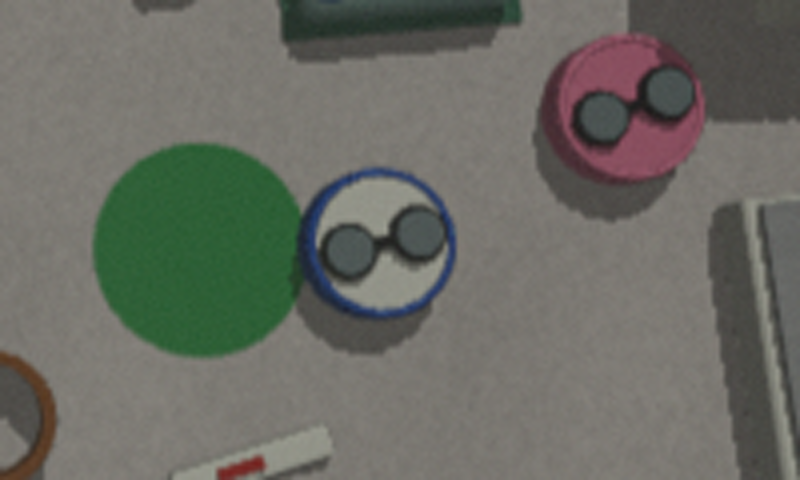

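The crop shows the blue-rimmed tray at (380,243), just touching the green disc at (198,250). The pink one, upper right, is the decoy.

Request:
drive_tool:
  plan:
    - {"dx":-0.13,"dy":-0.7,"dz":0.1,"wz":-0.2}
    - {"dx":-0.13,"dy":-0.7,"dz":0.1,"wz":-0.405}
    - {"dx":-0.13,"dy":-0.7,"dz":0.1,"wz":-0.405}
    - {"dx":-0.2,"dy":-1,"dz":0.1,"wz":-0.405}
    - {"dx":-0.2,"dy":-1,"dz":0.1,"wz":-0.405}
    - {"dx":-0.2,"dy":-1,"dz":0.1,"wz":-0.405}
    - {"dx":-0.2,"dy":-1,"dz":0.1,"wz":-0.405}
    - {"dx":-0.2,"dy":-1,"dz":0.1,"wz":-0.405}
    - {"dx":-0.2,"dy":-1,"dz":0.1,"wz":-0.405}
    - {"dx":-0.2,"dy":-1,"dz":0.1,"wz":-0.405}
    - {"dx":-0.2,"dy":-1,"dz":0.1,"wz":-0.405}
    - {"dx":-0.2,"dy":-1,"dz":0.1,"wz":-0.405}
  fingers: -0.3
  grip_force: 40

```text
validation failed for argument at $.pl...
```

Run:
```python
from h import *
o=get_obs();print(o["time"],o["eef_pos"],o["width"],o["qpos"],o["wrist_force"]); print(R.from_rotvec(o["ee_rot"]).as_matrix())
print(step([0.497,-0.405,0.1],down(0)), step([0.497,-0.405,0.008],down(0)))
```

```text
1.4 [ 0.176  -0.5736  0.2313] 1.0031106975973088 [-1.273   0.3135 -0.0471  1.2102 -0.      1.5708] [-0.1685 -0.0112 -0.2175]
[[ 0.2934 -0.956  -0.    ]
 [-0.956  -0.2934 -0.    ]
 [ 0.      0.     -1.    ]]
(array([-0.2681, -1.4253,  0.5251]), array([ 0.    ,  0.    , -0.4052])) (array([-0.2681, -1.4253,  0.8931]), array([ 0.    ,  0.    , -0.4052]))
```

The call was refused as invalid. I'll retry with all keys given and no bare integers.

Request:
drive_tool:
  plan:
    - {"dx":-0.13,"dy":-0.7,"dz":0.1,"wx":0.0,"wy":0.0,"wz":-0.2}
    - {"dx":-0.2,"dy":-0.99,"dz":0.1,"wx":0.0,"wy":0.0,"wz":-0.405}
    - {"dx":-0.2,"dy":-0.99,"dz":0.1,"wx":0.0,"wy":0.0,"wz":-0.405}
    - {"dx":-0.2,"dy":-0.99,"dz":0.1,"wx":0.0,"wy":0.0,"wz":-0.405}
    - {"dx":-0.2,"dy":-0.99,"dz":0.1,"wx":0.0,"wy":0.0,"wz":-0.405}
    - {"dx":-0.2,"dy":-0.99,"dz":0.1,"wx":0.0,"wy":0.0,"wz":-0.405}
    - {"dx":-0.2,"dy":-0.99,"dz":0.1,"wx":0.0,"wy":0.0,"wz":-0.405}
    - {"dx":-0.2,"dy":-0.99,"dz":0.1,"wx":0.0,"wy":0.0,"wz":-0.405}
    - {"dx":-0.2,"dy":-0.99,"dz":0.1,"wx":0.0,"wy":0.0,"wz":-0.405}
    - {"dx":-0.2,"dy":-0.99,"dz":0.1,"wx":0.0,"wy":0.0,"wz":-0.405}
    - {"dx":-0.2,"dy":-0.99,"dz":0.1,"wx":0.0,"wy":0.0,"wz":-0.405}
    - {"dx":-0.2,"dy":-0.99,"dz":0.1,"wx":0.0,"wy":0.0,"wz":-0.405}
  fingers: -0.3
  grip_force: 40

```text
time: 2.4
eef_pos: [0.398, -0.4531, 0.2063]
ee_rot: [3.142, -0.004, 0.0]
wrist_force: [-0.3, 0.4, 1.3]
width: 0.654
```

Request:
drive_tool:
  plan:
    - {"dx":0.396,"dy":-0.17,"dz":0.3,"wx":0.0,"wy":0.0,"wz":0.0}
    - {"dx":0.396,"dy":-0.17,"dz":0.3,"wx":0.0,"wy":0.0,"wz":0.0}
    - {"dx":0.396,"dy":-0.17,"dz":0.5,"wx":0.0,"wy":0.0,"wz":0.0}
    - {"dx":0.396,"dy":-0.17,"dz":0.78,"wx":0.0,"wy":0.0,"wz":0.0}
    - {"dx":0.396,"dy":-0.17,"dz":0.78,"wx":0.0,"wy":0.0,"wz":0.0}
    - {"dx":0.396,"dy":-0.17,"dz":0.79,"wx":0.0,"wy":0.0,"wz":0.0}
    - {"dx":0.396,"dy":-0.17,"dz":0.79,"wx":0.0,"wy":0.0,"wz":0.0}
    - {"dx":0.396,"dy":-0.17,"dz":0.79,"wx":0.0,"wy":0.0,"wz":0.0}
    - {"dx":0.396,"dy":-0.17,"dz":0.79,"wx":0.0,"wy":0.0,"wz":0.0}

```text
time: 3.15
eef_pos: [0.4977, -0.4119, 0.0107]
ee_rot: [3.14, -0.004, 0.002]
wrist_force: [-0.2, -1.0, 1.4]
width: 0.652
```

Run:
```python
from h import *
o=get_obs();print(o["time"],o["eef_pos"],o["width"],o["wrist_force"])
s=snapshot("top");cv2.imwrite("pics/t1.png",cv2.resize(s["img"][150:300,280:480,::-1],None,fx=4,fy=4))
```

```text
3.15 [ 0.4977 -0.4119  0.0107] 0.652251243815885 [-0.1987 -0.98    1.3855]
```

View pics/t1.png

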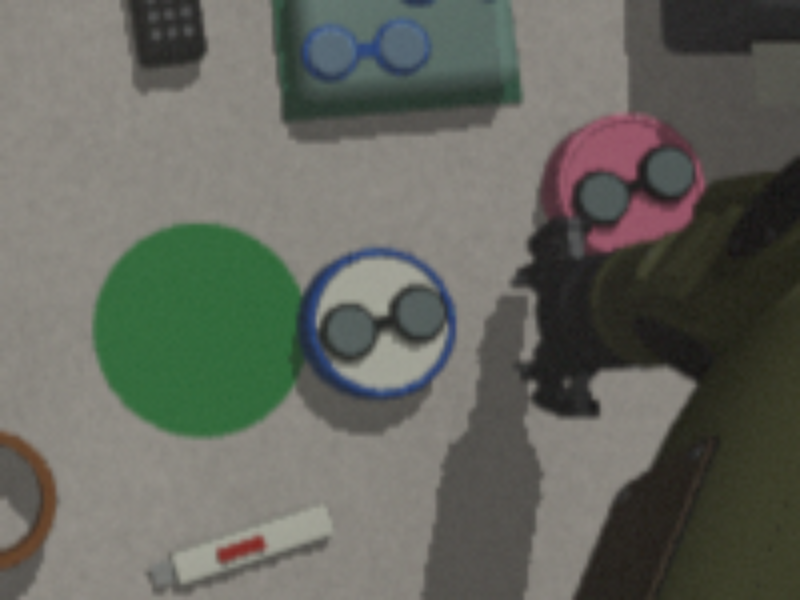

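The fingers straddle the tray's -y side: gripper at (560,320), tray at (380,322) in the crop. I'll push towards +y.

Request:
drive_tool:
  plan:
    - {"dx":0.0,"dy":-0.06,"dz":0.0,"wx":0.0,"wy":0.0,"wz":0.0}
    - {"dx":0.0,"dy":-0.12,"dz":0.0,"wx":0.0,"wy":0.0,"wz":0.0}
    - {"dx":0.0,"dy":-0.16,"dz":0.0,"wx":0.0,"wy":0.0,"wz":0.0}
    - {"dx":0.0,"dy":-0.19,"dz":0.0,"wx":0.0,"wy":0.0,"wz":0.0}
    - {"dx":0.0,"dy":-0.22,"dz":0.0,"wx":0.0,"wy":0.0,"wz":0.0}
    - {"dx":0.0,"dy":-0.25,"dz":0.0,"wx":0.0,"wy":0.0,"wz":0.0}
    - {"dx":0.0,"dy":-0.28,"dz":0.0,"wx":0.0,"wy":0.0,"wz":0.0}
    - {"dx":0.0,"dy":-0.31,"dz":0.0,"wx":0.0,"wy":0.0,"wz":0.0}
    - {"dx":0.0,"dy":-0.34,"dz":0.0,"wx":0.0,"wy":0.0,"wz":0.0}
    - {"dx":-0.005,"dy":-0.37,"dz":0.0,"wx":0.0,"wy":0.0,"wz":0.0}
    - {"dx":-0.01,"dy":-0.41,"dz":0.0,"wx":0.0,"wy":0.0,"wz":0.0}
    - {"dx":-0.015,"dy":-0.45,"dz":0.0,"wx":0.0,"wy":0.0,"wz":0.0}
    - {"dx":-0.015,"dy":-0.49,"dz":0.0,"wx":0.0,"wy":0.0,"wz":0.0}
    - {"dx":-0.015,"dy":-0.53,"dz":0.0,"wx":0.0,"wy":0.0,"wz":0.0}
    - {"dx":-0.015,"dy":-0.56,"dz":0.0,"wx":0.0,"wy":0.0,"wz":0.0}
    - {"dx":-0.015,"dy":-0.59,"dz":0.0,"wx":0.0,"wy":0.0,"wz":0.0}
    - {"dx":-0.015,"dy":-0.61,"dz":0.0,"wx":0.0,"wy":0.0,"wz":0.0}
    - {"dx":-0.015,"dy":-0.62,"dz":0.0,"wx":0.0,"wy":0.0,"wz":0.0}
    - {"dx":-0.015,"dy":-0.62,"dz":0.0,"wx":0.0,"wy":0.0,"wz":0.0}

```text
time: 4.78
eef_pos: [0.4932, -0.2548, 0.0086]
ee_rot: [-3.141, -0.0, 0.001]
wrist_force: [0.7, 0.1, -0.1]
width: 0.648
```

Run:
```python
from h import *
o=get_obs();print(o["time"],o["eef_pos"],o["width"],o["wrist_force"])
s=snapshot("side");s=snapshot("top");cv2.imwrite("pics/t2.png",cv2.resize(s["img"][150:300,280:480,::-1],None,fx=4,fy=4))
for c in("side","top"):
  for t in("tray","mark"): print(c,t,[(round(d["confidence"],2),np.array(d["at"])) for d in tip_of(c,t)])
```

```text
4.7833 [ 0.4932 -0.2548  0.0086] 0.6479323470070522 [ 0.74    0.1349 -0.0577]
side tray [(0.56, array([ 0.5982, -0.4852,  0.0013]))]
side mark [(0.95, array([ 0.4953, -0.1762,  0.001 ])), (0.3, array([ 0.3744, -0.0188, -0.0022]))]
top tray [(0.69, array([ 0.4956, -0.1981, -0.0049])), (0.58, array([ 0.5921, -0.4875,  0.0023]))]
top mark [(0.63, array([ 0.499 , -0.1742,  0.0031]))]
```

View pics/t2.png

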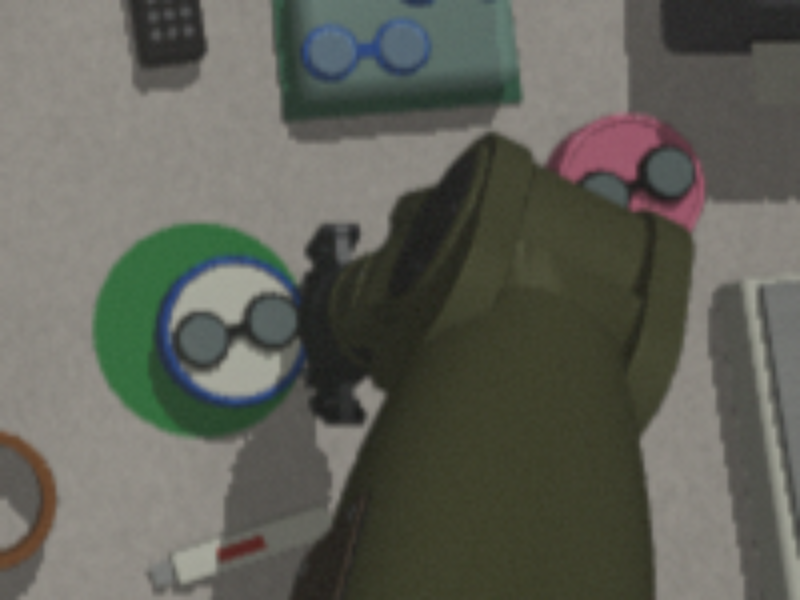

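The crop shows the tray at (235,330) against the spot's centre at (200,330). It is on the spot but about 21 mm short, so I push a little more, then back off and rise.

Request:
drive_tool:
  plan:
    - {"dx":0.0,"dy":-0.02,"dz":0.0,"wx":0.0,"wy":0.0,"wz":0.0}
    - {"dx":0.0,"dy":-0.045,"dz":0.0,"wx":0.0,"wy":0.0,"wz":0.0}
    - {"dx":0.0,"dy":-0.065,"dz":0.0,"wx":0.0,"wy":0.0,"wz":0.0}
    - {"dx":0.0,"dy":-0.08,"dz":0.0,"wx":0.0,"wy":0.0,"wz":0.0}
    - {"dx":0.0,"dy":-0.084,"dz":0.0,"wx":0.0,"wy":0.0,"wz":0.0}
    - {"dx":0.0,"dy":-0.084,"dz":0.0,"wx":0.0,"wy":0.0,"wz":0.0}
    - {"dx":0.0,"dy":-0.05,"dz":0.0,"wx":0.0,"wy":0.0,"wz":0.0}
    - {"dx":0.0,"dy":0.04,"dz":0.0,"wx":0.0,"wy":0.0,"wz":0.0}
    - {"dx":0.0,"dy":0.12,"dz":-0.02,"wx":0.0,"wy":0.0,"wz":0.0}
    - {"dx":0.0,"dy":0.16,"dz":-0.16,"wx":0.0,"wy":0.0,"wz":0.0}
    - {"dx":0.0,"dy":0.16,"dz":-0.32,"wx":0.0,"wy":0.0,"wz":0.0}
    - {"dx":-0.08,"dy":0.16,"dz":-0.48,"wx":0.0,"wy":0.0,"wz":0.0}
    - {"dx":-0.2,"dy":0.16,"dz":-0.64,"wx":0.0,"wy":0.0,"wz":0.0}
    - {"dx":-0.24,"dy":0.16,"dz":-0.8,"wx":0.0,"wy":0.0,"wz":0.0}
    - {"dx":-0.24,"dy":0.1,"dz":-0.96,"wx":0.0,"wy":0.0,"wz":0.0}
    - {"dx":-0.24,"dy":0.1,"dz":-0.96,"wx":0.0,"wy":0.0,"wz":0.0}

```text
time: 6.42
eef_pos: [0.4345, -0.2821, 0.2556]
ee_rot: [3.137, -0.003, 0.012]
wrist_force: [1.5, -0.0, 0.6]
width: 0.65
```

Run:
```python
from h import *
o=get_obs();print(o["time"],o["eef_pos"],o["width"],o["wrist_force"],o["qpos"])
s=snapshot("side");cv2.imwrite("pics/s3.png",s["img"][:,:,::-1]);s=snapshot("top");cv2.imwrite("pics/t3.png",s["img"][:,:,::-1])
for c in("side","top"):
  for t in("tray","mark","handle","lid_hinge","lid_front","set_arm_tip"): print(c,t,[(round(d["confidence"],2),np.array(d["at"])) for d in tip_of(c,t)])
print(get_obs()["time"])
```

```text
6.4167 [ 0.4345 -0.2821  0.2556] 0.6501598865584127 [ 1.4675 -0.0182  0.6327] [-0.5761  0.1427 -0.2085  1.2111  0.0005  0.9967]
side tray [(0.95, array([ 0.6017, -0.4838, -0.0014])), (0.78, array([ 0.4898, -0.1775,  0.0005])), (0.45, array([ 0.7196, -0.3233, -0.0015]))]
side mark [(0.8, array([ 0.4922, -0.1734,  0.002 ]))]
side handle [(0.65, array([0.4607, 0.121 , 0.1042]))]
side lid_hinge [(0.61, array([0.7042, 0.1737, 0.1082]))]
side lid_front [(0.71, array([0.508 , 0.131 , 0.1044]))]
side set_arm_tip [(0.57, array([0.5873, 0.0069, 0.2407])), (0.5, array([ 0.4936, -0.1789, -0.0012]))]
top tray [(0.79, array([ 0.4912, -0.1773, -0.0009])), (0.65, array([ 0.5937, -0.487 , -0.001 ])), (0.58, array([ 0.3131,  0.313 , -0.0013]))]
top mark [(0.28, array([0.7005, 0.1672, 0.1054]))]
top handle [(0.73, array([ 0.4915, -0.1771, -0.0025])), (0.63, array([0.4577, 0.1224, 0.1013]))]
top lid_hinge [(0.77, array([0.7055, 0.1664, 0.1061]))]
top lid_front [(0.57, array([0.5087, 0.1346, 0.1107]))]
top set_arm_tip [(0.77, array([0.585 , 0.0051, 0.2413])), (0.33, array([0.5414, 0.5095, 0.0014]))]
7.1167
```

View pics/t3.png

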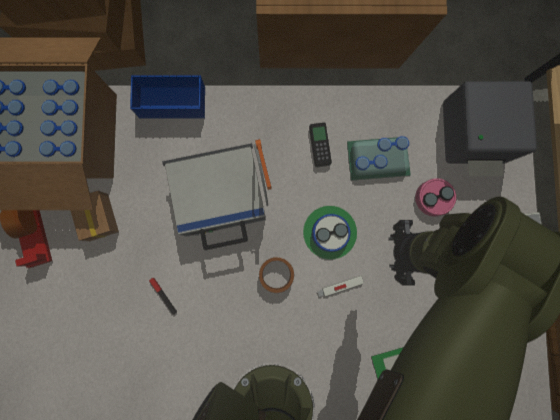

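View pics/s3.png

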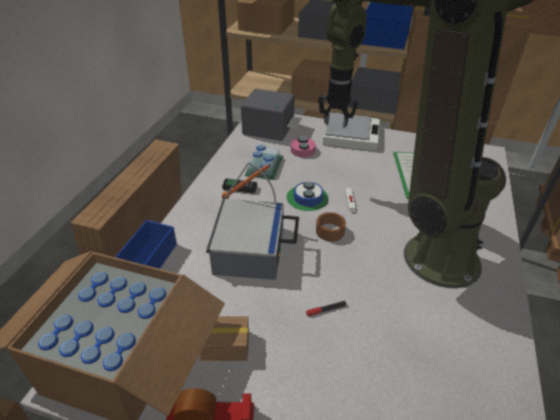

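Both pictures show the tray inside the green spot: (330,234) top, (308,195) side. The two networks agree to within 5 mm. Next is the handle, at about (0.4605, 0.1205, 0.105) with yaw 0.2 and a set arm angle of about 0.74.

Request:
drive_tool:
  plan:
    - {"dx":0.0,"dy":-0.99,"dz":0.0,"wx":0.0,"wy":0.0,"wz":-0.064}
    - {"dx":0.0,"dy":-0.99,"dz":0.0,"wx":0.0,"wy":0.0,"wz":-0.064}
    - {"dx":0.0,"dy":-0.99,"dz":0.0,"wx":0.0,"wy":0.0,"wz":-0.064}
    - {"dx":0.0,"dy":-0.99,"dz":0.0,"wx":0.0,"wy":0.0,"wz":-0.064}
    - {"dx":0.0,"dy":-0.99,"dz":0.0,"wx":0.0,"wy":0.0,"wz":-0.064}
    - {"dx":0.0,"dy":-0.99,"dz":0.0,"wx":0.0,"wy":0.0,"wz":-0.064}
    - {"dx":0.0,"dy":-0.99,"dz":0.0,"wx":0.0,"wy":0.0,"wz":-0.064}
    - {"dx":0.0,"dy":-0.99,"dz":0.0,"wx":0.0,"wy":0.0,"wz":-0.064}
  fingers: -0.1

```text
time: 7.78
eef_pos: [0.4335, -0.0313, 0.249]
ee_rot: [3.125, 0.322, 0.001]
wrist_force: [0.1, -1.1, 0.2]
width: 0.548
```

Run:
```python
from h import *
o=get_obs();print(o["time"],o["eef_pos"],o["width"],R.from_rotvec(o["ee_rot"]).as_matrix())
print(step([0.4605,0.1205,0.2],down(.2)), step([0.4605,0.1205,0.086],down(.2)))
```

```text
7.7833 [ 0.4335 -0.0313  0.249 ] 0.5475442200597356 [[ 0.979   0.2039  0.0005]
 [ 0.2039 -0.979  -0.0002]
 [ 0.0004  0.0003 -1.    ]]
(array([ 0.2294, -0.5723,  0.1959]), array([ 0.0001, -0.0001,  0.0017])) (array([ 0.2292, -0.5724,  0.6519]), array([ 0.0001, -0.0001,  0.0017]))
```

Request:
drive_tool:
  plan:
    - {"dx":0.23,"dy":-0.572,"dz":0.15,"wx":0.0,"wy":0.0,"wz":0.0}
    - {"dx":0.23,"dy":-0.572,"dz":0.15,"wx":0.0,"wy":0.0,"wz":0.0}
    - {"dx":0.23,"dy":-0.572,"dz":0.2,"wx":0.0,"wy":0.0,"wz":0.0}
    - {"dx":0.23,"dy":-0.572,"dz":0.25,"wx":0.0,"wy":0.0,"wz":0.0}
    - {"dx":0.23,"dy":-0.572,"dz":0.3,"wx":0.0,"wy":0.0,"wz":0.0}
    - {"dx":0.23,"dy":-0.572,"dz":0.35,"wx":0.0,"wy":0.0,"wz":0.0}
    - {"dx":0.23,"dy":-0.572,"dz":0.35,"wx":0.0,"wy":0.0,"wz":0.0}
    - {"dx":0.23,"dy":-0.572,"dz":0.35,"wx":0.0,"wy":0.0,"wz":0.0}

```text
time: 8.45
eef_pos: [0.4612, 0.1172, 0.1608]
ee_rot: [3.125, 0.312, -0.003]
wrist_force: [1.4, -0.5, 0.3]
width: 0.552
```

Run:
```python
from h import *
o=get_obs();print(o["time"],o["eef_pos"],o["width"])
print(step([0.4605,0.1205,0.086],down(.2)))
for c in("side","top"):
  s=snapshot(c);sl=(slice(130,290),slice(190,390)) if c=="side" else (slice(130,290),slice(130,330))
  cv2.imwrite(f"pics/{c}4.png",cv2.resize(s["img"][sl][:,:,::-1],None,fx=3.7,fy=3.7))
```

```text
8.45 [0.4612 0.1172 0.1608] 0.5515006199497724
(array([ 0.0004, -0.0135,  0.2993]), array([ 0.0001,  0.0005, -0.0004]))
```

View pics/side4.png

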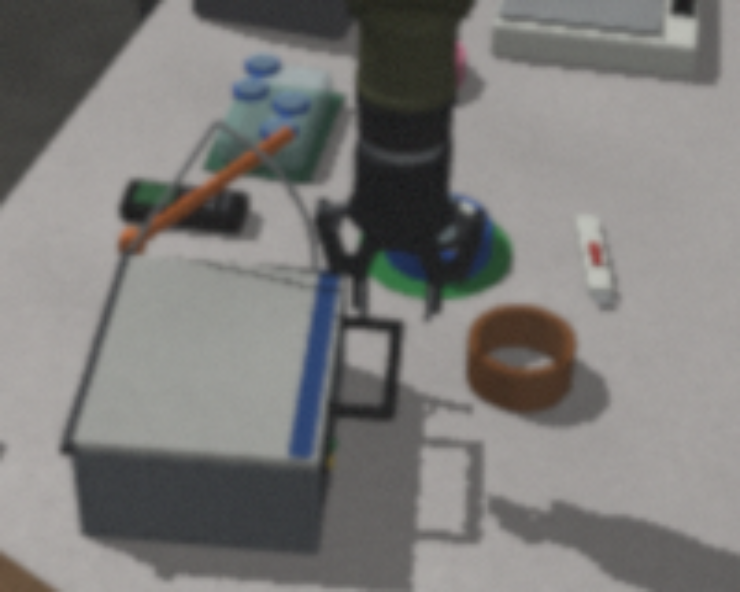

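View pics/top4.png

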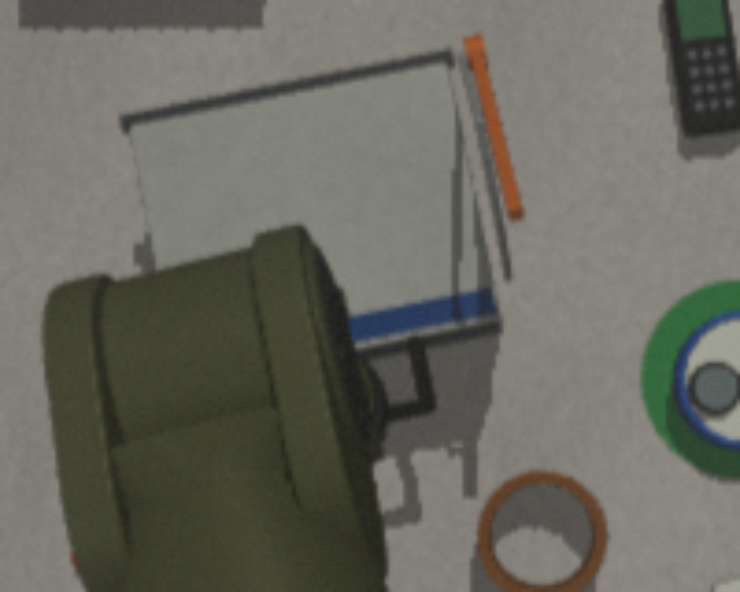

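The side crop shows the open fingers at (360,290) and (435,300), above and astride the bar at (395,370). I'll descend.

Request:
drive_tool:
  plan:
    - {"dx":0.0,"dy":-0.014,"dz":0.08,"wx":0.0,"wy":0.0,"wz":0.0}
    - {"dx":0.0,"dy":-0.014,"dz":0.16,"wx":0.0,"wy":0.0,"wz":0.0}
    - {"dx":0.0,"dy":-0.014,"dz":0.24,"wx":0.0,"wy":0.0,"wz":0.0}
    - {"dx":0.0,"dy":-0.014,"dz":0.3,"wx":0.0,"wy":0.0,"wz":0.0}
    - {"dx":0.0,"dy":-0.014,"dz":0.3,"wx":0.0,"wy":0.0,"wz":0.0}
    - {"dx":0.0,"dy":-0.014,"dz":0.3,"wx":0.0,"wy":0.0,"wz":0.0}

```text
time: 9.05
eef_pos: [0.4609, 0.1212, 0.0869]
ee_rot: [3.126, 0.312, -0.0]
wrist_force: [0.8, 0.0, 0.6]
width: 0.552
```

Run:
```python
from h import *
o=get_obs();print(o["time"],o["eef_pos"],o["width"],o["wrist_force"])
for c in("side",):
  s=snapshot(c);sl=(slice(130,290),slice(190,390))
  cv2.imwrite(f"pics/{c}5.png",cv2.resize(s["img"][sl][:,:,::-1],None,fx=3.7,fy=3.7))
```

```text
9.05 [0.4609 0.1212 0.0869] 0.5515473679680797 [0.7917 0.0084 0.5526]
```

View pics/side5.png

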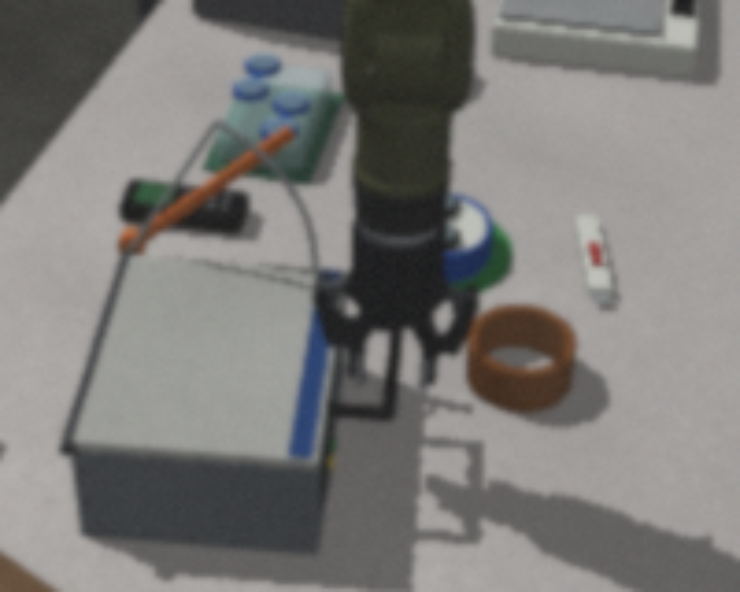

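The fingers stand before and behind the bar (355,365 and 430,370; bar at 395,360), clear of the lid edge. I'll close.

Request:
drive_tool:
  plan:
    - {"dx":0.0,"dy":0.0,"dz":0.0,"wx":0.0,"wy":0.0,"wz":0.0}
    - {"dx":0.0,"dy":0.0,"dz":0.0,"wx":0.0,"wy":0.0,"wz":0.0}
    - {"dx":0.0,"dy":0.0,"dz":0.0,"wx":0.0,"wy":0.0,"wz":0.0}
    - {"dx":0.0,"dy":0.0,"dz":0.0,"wx":0.0,"wy":0.0,"wz":0.0}
    - {"dx":0.0,"dy":0.0,"dz":0.0,"wx":0.0,"wy":0.0,"wz":0.0}
    - {"dx":0.0,"dy":0.0,"dz":0.0,"wx":0.0,"wy":0.0,"wz":0.0}
    - {"dx":0.0,"dy":0.0,"dz":0.0,"wx":0.0,"wy":0.0,"wz":0.0}
    - {"dx":0.0,"dy":0.0,"dz":0.0,"wx":0.0,"wy":0.0,"wz":0.0}
  fingers: 1.0
  grip_force: 60

```text
time: 9.77
eef_pos: [0.4604, 0.1218, 0.087]
ee_rot: [3.126, 0.314, -0.0]
wrist_force: [-3.7, -2.1, 5.8]
width: 0.115
```

Run:
```python
from h import *
o=get_obs();print(o["time"],o["eef_pos"],o["width"],o["wrist_force"])
# arc in vertical plane at yaw .2: tool x = +radial(back), y sideways, z down; bar at grasp point 19mm behind TCP
L=.25; g=.019
for a in np.arange(0.0,0.801,0.05):
    t=0.7*a
    bar=np.array([-L*np.cos(a)+L, L*np.sin(a)])       # (back, up) rel start
    # tool z axis tilt: body leans back -> z=( -sin t, -cos t)
    tcp=bar+g*np.array([-np.sin(t),-np.cos(t)])-g*np.array([0,-1])
    print(round(a,2),"dx %.4f dz %.4f wy %.4f"%(tcp[0]/.25,-tcp[1]/.25,t/np.pi))
r0=down(.2);print("sign wy:",(r0.inv()*down(.2,.3)).as_rotvec(), down(.2,.3).as_matrix()[:,2])
```

```text
9.7667 [0.4604 0.1218 0.087 ] 0.11502666780480075 [-3.6611 -2.1357  5.7658]
0.0 dx 0.0000 dz -0.0000 wy 0.0000
0.05 dx -0.0014 dz -0.0500 wy 0.0111
0.1 dx -0.0003 dz -0.1000 wy 0.0223
0.15 dx 0.0033 dz -0.1499 wy 0.0334
0.2 dx 0.0093 dz -0.1994 wy 0.0446
0.25 dx 0.0179 dz -0.2486 wy 0.0557
0.3 dx 0.0288 dz -0.2972 wy 0.0668
0.35 dx 0.0422 dz -0.3452 wy 0.0780
0.4 dx 0.0579 dz -0.3924 wy 0.0891
0.45 dx 0.0760 dz -0.4387 wy 0.1003
0.5 dx 0.0964 dz -0.4840 wy 0.1114
0.55 dx 0.1189 dz -0.5283 wy 0.1225
0.6 dx 0.1437 dz -0.5712 wy 0.1337
0.65 dx 0.1705 dz -0.6129 wy 0.1448
0.7 dx 0.1994 dz -0.6532 wy 0.1560
0.75 dx 0.2302 dz -0.6919 wy 0.1671
0.8 dx 0.2629 dz -0.7290 wy 0.1783
sign wy: [-0.  -0.3  0. ] [-0.2896 -0.0587 -0.9553]
```

Gripped: the opening is about 10 mm on the 12 mm bar. I'll lift along the arc to about 0.6 first.

Request:
drive_tool:
  plan:
    - {"dx":-0.001,"dy":0.0,"dz":-0.025,"wx":0.0,"wy":-0.006,"wz":0.0}
    - {"dx":-0.001,"dy":0.0,"dz":-0.05,"wx":0.0,"wy":-0.011,"wz":0.0}
    - {"dx":0.0,"dy":0.0,"dz":-0.1,"wx":0.0,"wy":-0.022,"wz":0.0}
    - {"dx":0.003,"dy":0.0,"dz":-0.15,"wx":0.0,"wy":-0.033,"wz":0.0}
    - {"dx":0.009,"dy":0.0,"dz":-0.199,"wx":0.0,"wy":-0.045,"wz":0.0}
    - {"dx":0.018,"dy":0.0,"dz":-0.249,"wx":0.0,"wy":-0.056,"wz":0.0}
    - {"dx":0.029,"dy":0.0,"dz":-0.297,"wx":0.0,"wy":-0.067,"wz":0.0}
    - {"dx":0.042,"dy":0.0,"dz":-0.345,"wx":0.0,"wy":-0.078,"wz":0.0}
    - {"dx":0.058,"dy":0.0,"dz":-0.392,"wx":0.0,"wy":-0.089,"wz":0.0}
    - {"dx":0.076,"dy":0.0,"dz":-0.439,"wx":0.0,"wy":-0.1,"wz":0.0}
    - {"dx":0.096,"dy":0.0,"dz":-0.484,"wx":0.0,"wy":-0.111,"wz":0.0}
    - {"dx":0.119,"dy":0.0,"dz":-0.528,"wx":0.0,"wy":-0.122,"wz":0.0}
    - {"dx":0.144,"dy":0.0,"dz":-0.571,"wx":0.0,"wy":-0.134,"wz":0.0}
    - {"dx":0.144,"dy":0.0,"dz":-0.571,"wx":0.0,"wy":-0.134,"wz":0.0}
    - {"dx":0.144,"dy":0.0,"dz":-0.571,"wx":0.0,"wy":-0.134,"wz":0.0}

```text
time: 11.02
eef_pos: [0.4943, 0.1287, 0.2287]
ee_rot: [3.014, 0.303, -0.653]
wrist_force: [-7.7, -2.0, -0.7]
width: 0.116
```

```bash
cat > chk.py <<'E'
from h import *
import sys
o=get_obs();print(o["time"],o["eef_pos"],o["width"],o["wrist_force"])
T=R.from_rotvec(o["ee_rot"]).as_matrix()
bar=o["eef_pos"]-.019*T[:,2]; print("bar",bar,"angle by bar z",np.arcsin((bar[2]-.106)/.25))
for c in("side","top"):
  s=snapshot(c);sl=(slice(130,290),slice(190,390)) if c=="side" else (slice(130,290),slice(130,330))
  cv2.imwrite(f"pics/{c}{sys.argv[1]}.png",cv2.resize(s["img"][sl][:,:,::-1],None,fx=3.7,fy=3.7))
  for t in("tray","mark","handle","lid_hinge","lid_front","set_arm_tip"): print(c,t,[(round(d["confidence"],2),np.array(d["at"])) for d in tip_of(c,t)])
E
python3 chk.py 6
```

```text
11.0167 [0.4943 0.1287 0.2287] 0.11576925258108481 [-7.6656 -2.0267 -0.7342]
bar [0.502  0.1303 0.246 ] angle by bar z 0.5943309043706153
side tray [(0.83, array([ 0.495 , -0.1759,  0.0001])), (0.64, array([ 0.5981, -0.485 ,  0.0005]))]
side mark [(0.76, array([ 0.4938, -0.1755,  0.0042]))]
side handle [(0.72, array([0.5008, 0.1268, 0.2465])), (0.22, array([0.3129, 0.3123, 0.0004]))]
side lid_hinge [(0.61, array([0.7077, 0.1734, 0.1095])), (0.48, array([0.4993, 0.1289, 0.2446]))]
side lid_front [(0.73, array([0.5434, 0.1345, 0.2152]))]
side set_arm_tip []
top tray [(0.74, array([ 0.4937, -0.1768, -0.0041])), (0.74, array([ 0.5948, -0.4874,  0.0009]))]
top mark []
top handle [(0.38, array([ 0.3736, -0.0192, -0.0005]))]
top lid_hinge [(0.77, array([0.7022, 0.1669, 0.1051]))]
top lid_front [(0.67, array([0.544 , 0.1423, 0.2178]))]
top set_arm_tip [(0.61, array([0.5874, 0.0075, 0.2422])), (0.45, array([0.543 , 0.1407, 0.2209]))]
```

View pics/side6.png

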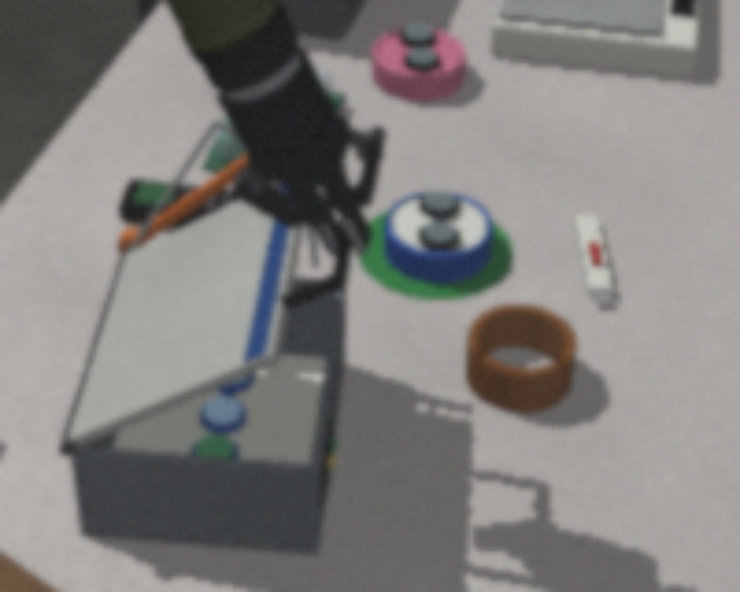

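The side crop shows the lid raised with the bar still in the fingers at (340,235). The tray is on the spot, and the lid is at about 0.59 against about 0.745 for the set arm. I'll work out the last increment.

Run:
```python
import numpy as np
def P(a,t):
    return .25*np.array([-np.cos(a),np.sin(a)])+.019*np.array([-np.sin(t),-np.cos(t)])
a0=.6;t0=.42
for a in (.62,.65,.68,.71,.735,.75):
    t=t0+.6*(a-a0); d=P(a,t)-P(a0,t0)
    x=np.array([np.cos(t0),-np.sin(t0)]); z=np.array([-np.sin(t0),-np.cos(t0)])
    print(a,"dx %.4f dz %.4f wy %.4f"%(d@x/.25,d@z/.25,-(t-t0)/np.pi))
```

```text
0.62 dx 0.0029 dz -0.0196 wy -0.0038
0.65 dx 0.0079 dz -0.0490 wy -0.0095
0.68 dx 0.0138 dz -0.0781 wy -0.0153
0.71 dx 0.0206 dz -0.1071 wy -0.0210
0.735 dx 0.0269 dz -0.1310 wy -0.0258
0.75 dx 0.0310 dz -0.1453 wy -0.0286
```

Request:
drive_tool:
  plan:
    - {"dx":0.003,"dy":0.0,"dz":-0.02,"wx":0.0,"wy":-0.004,"wz":0.0}
    - {"dx":0.008,"dy":0.0,"dz":-0.049,"wx":0.0,"wy":-0.01,"wz":0.0}
    - {"dx":0.014,"dy":0.0,"dz":-0.078,"wx":0.0,"wy":-0.015,"wz":0.0}
    - {"dx":0.021,"dy":0.0,"dz":-0.107,"wx":0.0,"wy":-0.021,"wz":0.0}
    - {"dx":0.027,"dy":0.0,"dz":-0.131,"wx":0.0,"wy":-0.026,"wz":0.0}
    - {"dx":0.031,"dy":0.0,"dz":-0.145,"wx":0.0,"wy":-0.029,"wz":0.0}
    - {"dx":0.031,"dy":0.0,"dz":-0.145,"wx":0.0,"wy":-0.029,"wz":0.0}
    - {"dx":0.031,"dy":0.0,"dz":-0.145,"wx":0.0,"wy":-0.029,"wz":0.0}
    - {"dx":0.031,"dy":0.0,"dz":-0.145,"wx":0.0,"wy":-0.029,"wz":0.0}
    - {"dx":0.031,"dy":0.0,"dz":-0.145,"wx":0.0,"wy":-0.029,"wz":0.0}

```text
time: 12.55
eef_pos: [0.5153, 0.133, 0.2589]
ee_rot: [2.974, 0.299, -0.787]
wrist_force: [-8.9, -1.8, -1.6]
width: 0.117
```

```bash
python3 chk.py 7
```

```text
12.55 [0.5153 0.133  0.2589] 0.11683562762427022 [-8.8735 -1.7504 -1.6161]
bar [0.5245 0.1349 0.2754] angle by bar z 0.7443597862529063
side tray [(0.95, array([ 0.6004, -0.4845, -0.0006])), (0.84, array([ 0.4932, -0.1804,  0.0028]))]
side mark [(0.6, array([ 0.496 , -0.1787,  0.0015])), (0.28, array([ 0.718 , -0.3227, -0.0035]))]
side handle [(0.68, array([0.5207, 0.1321, 0.2778]))]
side lid_hinge [(0.82, array([0.7036, 0.1749, 0.1091]))]
side lid_front [(0.73, array([0.5634, 0.14  , 0.2365])), (0.7, array([ 0.3752, -0.0174, -0.0007]))]
side set_arm_tip []
top tray [(0.82, array([ 0.4947, -0.1762,  0.0001])), (0.81, array([ 0.5952, -0.485 ,  0.0021]))]
top mark []
top handle []
top lid_hinge [(0.57, array([0.7032, 0.1682, 0.1051]))]
top lid_front []
top set_arm_tip [(0.49, array([0.5911, 0.0091, 0.2391]))]
```

View pics/side7.png

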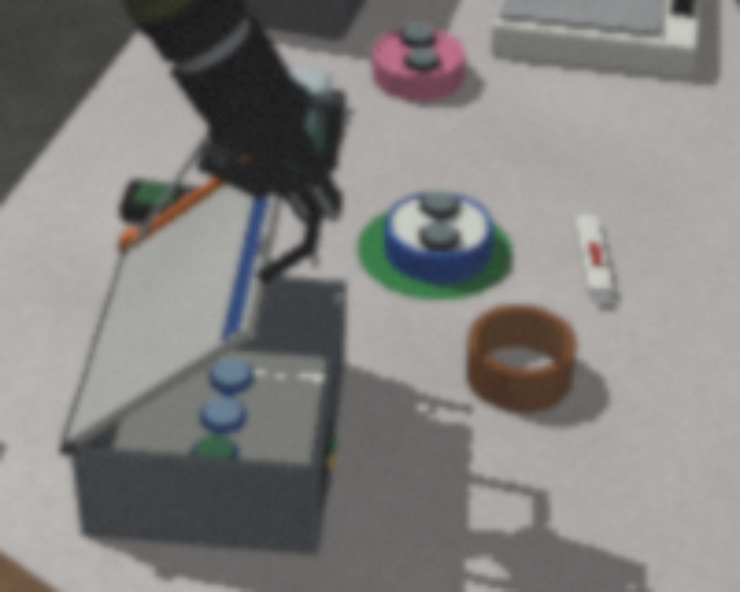

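View pics/top7.png

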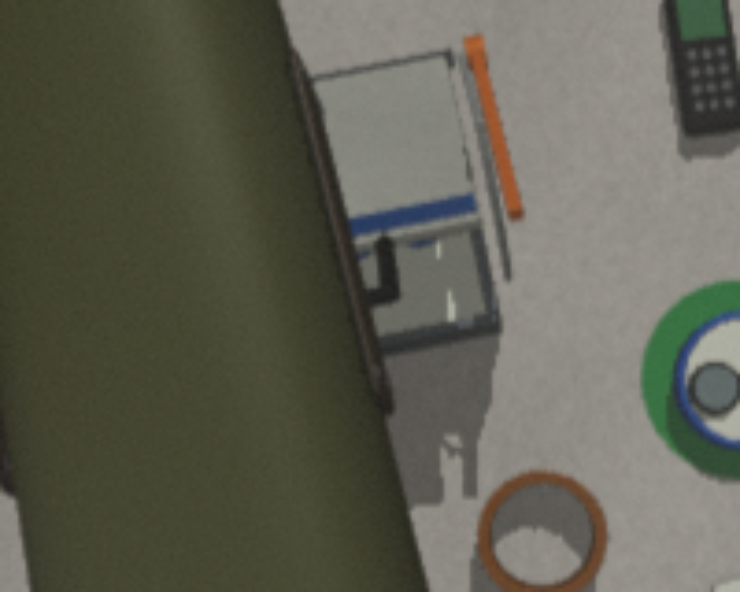

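The top crop shows the lid's front edge (about 475,225) level with the arm tip (515,215), and the arm tip hasn't moved. I'll check the angles by projecting the model onto the pixels.

Run:
```python
from h import *
H=np.array([.7045,.170,.106]);yaw=.2
X=np.array([np.cos(yaw),np.sin(yaw),0]);Y=np.array([-np.sin(yaw),np.cos(yaw),0]);Z=np.array([0,0,1.])
s=snapshot("top");img=s["img"];f=210/np.tan(np.radians(s["fovy"]/2))
Ti=np.linalg.inv(s["pose"])
def pr(p):
    q=Ti[:3,:3]@p+Ti[:3,3];return f*q[0]/q[2]+s["cx"],f*q[1]/q[2]+s["cy"]
for a in(0.66,.70,.74,.78,.82):
    d=-X*np.cos(a)+Z*np.sin(a); n=X*np.sin(a)+Z*np.cos(a)
    print(a,"armtip top edge",np.round(pr(H-.142*Y+.2*d+.006*n),1),"hinge end",np.round(pr(H-.142*Y+.006*n),1),"lid corner(top)",np.round(pr(H-.12*Y+.2*d+.006*n),1),"lid back",np.round(pr(H-.12*Y+.006*n),1))
hsv=cv2.cvtColor(img,cv2.COLOR_RGB2HSV)
m=cv2.inRange(hsv,(5,120,100),(18,255,255));m[:,:240]=0;m[:130]=0;m[195:]=0;m[:,285:]=0
ys,xs=np.nonzero(m);print("orange rows",ys.min(),ys.max(),xs[ys==ys.max()],xs[ys==ys.min()])
b=cv2.inRange(hsv,(100,120,40),(125,255,255));b[:,:220]=0;b[:,275:]=0;b[:170]=0;b[215:]=0
ys,xs=np.nonzero(b);i=xs>=xs.max()-3;print("stripe right end",xs.max(),ys[i].min(),ys[i].max())
cv2.imwrite("pics/c8.png",cv2.resize(img[130:210,210:290,::-1],None,fx=7,fy=7,interpolation=cv2.INTER_NEAREST))
```

```text
0.66 armtip top edge [271.3 191.4] hinge end [259.6 142.7] lid corner(top) [262.3 193.2] lid back [251.8 144.2]
0.7 armtip top edge [270.8 188.9] hinge end [259.6 142.6] lid corner(top) [261.8 190.7] lid back [251.7 144.2]
0.74 armtip top edge [270.4 186.3] hinge end [259.6 142.6] lid corner(top) [261.3 188.1] lid back [251.7 144.1]
0.78 armtip top edge [269.9 183.6] hinge end [259.6 142.5] lid corner(top) [260.8 185.4] lid back [251.7 144.1]
0.82 armtip top edge [269.4 180.7] hinge end [259.6 142.5] lid corner(top) [260.2 182.6] lid back [251.7 144. ]
orange rows 140 188 [268 269 270] [256 257 258 259]
stripe right end 257 183 186
```

View pics/c8.png

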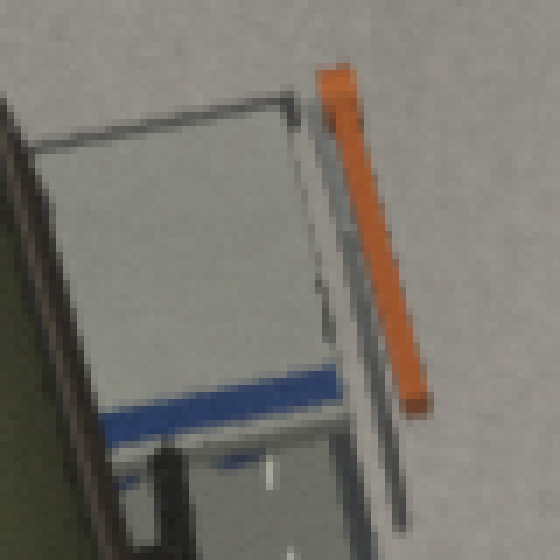

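By pixels, the arm is at about 0.73 (tip edge on row 187) and the lid at about 0.74. They agree well within 0.07, so I hand in.

Run:
```python
from plant import *
o=get_obs();print(o["time"],o["eef_pos"],o["width"],abs(o["qvel"]).max())
print(hand_in())
```

```text
13.3 [0.51529153 0.13304283 0.25887892] 0.11363652793006229 0.0010108620052969976
the job is handed in; nothing more can be done
None
```

I slid the blue tray onto the green spot and handed the job in at 13.3 s, with the lid still pinched by its handle in line with the orange set arm. No verdict was reported.

- **Tray:** It is centred within about 5 mm of the spot. It was pushed flat the whole way and never gripped. The pink look-alike was left alone.
- **Lid:** It is held at about 0.744 rad going by the bar position, and about 0.74 in the picture. The set arm measured about 0.742 from the networks and 0.73 from pixels, so the gap is about 0.01 (limit 0.07). The arm was at rest, with 60 N of grip on the bar.
- **Disagreements:**
    - The last network reading of the lid's front edge scattered between 0.71 and 0.77 rad, depending on the axis used.
    - The networks missed some points where the arm hid them.
    - I checked that the set arm and tray stayed put. For the other things I only saw no change in the pictures and did not measure them again at the end.
- **Refused call:** The first move call was refused as invalid and moved nothing.

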